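# Dry-fit the inlay and lift the harp neck level

## Robot

A 7-joint arm with a two-finger parallel gripper is mounted at the origin on the work surface. World frame = base frame: x ahead of the robot, y to its left, z up, the work surface at z = 0. Lengths are in m, angles in rad, forces in N, time in s.
With the tool pointing down it reaches from about 0.4 to 0.85 m from the base axis. Payload 10.4 kg.
Tool frame: the origin (TCP) lies at the very end of the fingers, on their centre line; the grasp point (between the pads) lies 19 mm behind it; z points along the fingers, y is the line along which they close (so a half turn about z gives the same grasp; the last joint's range is limited). The gripper opens to 85 mm and grips with 20 to 120 N. Pads are 22 mm wide; open, the fingers measure 114 mm over their backs; the gripper's body (76 mm by 85 mm) begins 54 mm behind the grasp point. The pads swing forward as they close: fully open they stand 13 mm farther back than shut.
Start: joints at [-1.371, 0.332, -0.065, 1.46, 0.022, 1.35, -0.088], TCP at [0.138, 0.61, 0.231] pointing down, gripper open.
Joint ranges: [-2.6, 2.6], [-0.5, 2.12], [-1.47, 1.34], [0.16, 2.42], [-1.27, 4.41], [0.06, 2.06], [-2.6, 2.6]. Speed limits (rad/s): [2.22, 2.22, 2.79, 2.79, 3.14, 3.14, 3.14].

## Interface

Orientations are given as a unit quaternion [x, y, z, w].
In Python, from workcell import manip, optics gives the robot as it stands.
- The arm moves only by the tool jog_arm, never from a script. Its arguments are lists of equal length, an entry for each row: "dr": the turn, a rotation vector about the tool's x, y, z normalised to -1 to 1, where 1 is 4 degrees, a list of three; "translation": the shift along the tool's x, y, z normalised to -1 to 1, where 1 is 0.025 m, a list of three; "jaw": the opening, from 0 (shut) to 1 (fully open). A call has 1 to 10 rows; each row shifts and turns the commanded pose from where the row before left it, along the tool's axes as they then stand; what a row does not reach is not made up. A row lasts 1/10 s, in which the tool goes at most 50 mm and 8.59 degrees, less where a joint would pass 70% of its speed; a pose out of reach is approached as far as the arm can. A call with a number of a shift or a turn outside -1 to 1 is refused whole. A call with a gripper value outside its range is refused whole. The fingers move at their own pace and stop on an object; "squeeze" is the grip in N (left out, the last holds). Time passes only in rows, so rows that do not move let the fingers close. It gives the time, the measured TCP pose, the force, the opening and the grip force at its end, in the units of the state.
- manip.get_obs(): the state, without advancing time (a new reading comes with each control period).
- optics.camera(name): name is "scene" or "top" or "wrist"; returns a dict with "color" (420x560x3 uint8, red, green, blue), "mtx" (3x3 intrinsics, pixels), "R" (3x3) and "t" (3): a world point X has camera coordinates R X + t. Camera axes: x right, y down, z forward; pixel columns grow to the right and rows downward; lengths in m; the calibration is good to about 2 mm. The wrist camera is an equidistant fisheye: a pixel r from the principal point sees the ray r / f radians off the axis. A picture is of the moment at which its call begins. There is no depth.
- manip.hand_in(): hands the job in; it is judged then, once.
The state is a dict: "clock": time; "joint_pos": joint angles; "joint_velocities": joint speeds; "tau": joint torques, N m; "position": TCP position; "ee_rot": TCP orientation; "ft_force": force on the tool from outside, world axes, zero at the start; "torque": the same for the moment, N m; "grip_width": opening from 0.0 (shut) to 1.0 (fully open); "grasp_force": force on a finger pad.
Only numpy, scipy, OpenCV 4.12 (cv2) and the standard library are available. Lean on these libraries where they do the work, as an engineer would, in place of code of your own. Each camera call takes 0.05 s, during which the arm holds its last target. There are 200 camera calls.

## Task

Take the dark walnut inlay disc from the grey tray, set it in the round pocket in the head of the harp neck and press it down with the fingertips until it is flush, while the neck lies on the foam. Then take the neck across its straight middle, lift it about 12 cm clear of the foam and hold it there steady and level for at least three seconds; the inlay is not glued, so keep the neck level all the way. Finish while still holding the neck level in the air with the inlay in its pocket, and leave the pale maple disc, tape roll, marker and sanding block alone.

Things in the scene. Friction and masses are not known exactly. Their poses are not given: they have to be found in the camera images.
- mat: dark grey perforated foam pad on the bench, 740 x 1240 x 20 mm, fixed and firm; origin at the centre of its underside, so its top is 20 mm above the origin, level, at z = 20 mm. The holes are only shallow and everything rests on top.
- neck: pale maple neck of a small harp, S-shaped, lying flat, 356 mm long, 36 mm thick, 0.46 kg. Origin: underside, below the balance point in mid-waist; x along the waist to the round head, z up. Waist: straight parallel sides 46 mm apart for x = -38 to 38, gripped across y. Head: 74 mm disc centred at x = 137, y = 34; tail end: x = -182, y = -54 mm, 66 mm wide.
- neck_pocket (a point): centre of the floor of the round pocket in the head's upper face: x = 137, y = 34, z = 24 mm in the neck's frame. The pocket is 37.5 mm in diameter and 12 mm deep with a 1.5 mm chamfer at its mouth; its mouth, the neck's upper face, is 12 mm above this point; z up.
- neck_head_low (a point): point on the neck's underside below the middle of the head (x = 137, y = 34, z = 0 mm in the neck's frame)
- neck_tail_low (a point): point on the neck's underside at the tail end (x = -176, y = -53, z = 0 mm in the neck's frame)
- inlay: dark walnut inlay disc, 36 mm in diameter and 12 mm thick, about 12 g, lying flat in the tray; origin at the centre of its underside, z up. The lower edge has a 1 mm chamfer. It fits the pocket loosely (1.5 mm in diameter) and, when on the pocket floor, its top is flush with the neck's upper face.
- tray: shallow open grey plastic tray, 190 x 125 x 15 mm (x, y, z), walls and floor 5 mm thick, fixed on the foam; origin at the centre of its underside. The walnut inlay and the pale maple disc lie on its floor, one towards each end of its x axis, about 90 mm apart.
- maple_disc: pale maple disc, 26 mm in diameter, 12 mm thick, in the same tray: leave it alone; origin at the centre of its underside
- tape_roll: roll of cream masking tape lying flat, 100 mm outer and 76 mm inner diameter, 25 mm high, loose: leave it alone; origin at the centre of its underside
- marker: yellow marker pen with a black cap, 130 mm long along its x, 16 mm thick, lying on the foam: leave it alone; origin at its middle on the underside
- sanding_block: cork sanding block with a red-brown abrasive sole, 120 x 65 x 36 mm, loose: leave it alone; origin at the centre of its underside
There are look-alikes about, which are no part of the job. Of the things that look like the inlay, the smallest one is meant.

How it is judged:
By the outcome, as a careful person would: the job done as asked, in the order asked, and still so for the second after the job is handed in, while the arm keeps its last pose, push and grip.
It also fails if it takes over 67 s, if anything falls off the work surface, if the arm or the gripper's body presses on something with over 40 N, if the wrist force passes 120 N, or if a joint passes its speed limit or range.

## Working session

There is one attempt and no reset: what is moved stays moved. The work goes in short steps, Python scripts to look and compute and a tool call to move; the robot and the scene stay as the last step left them, time stands still between calls to the robot, and variables do not carry over. Pictures are saved under pics/ and viewed, at most 10 in all, crops included, and the job is handed in when it is done.

Besides the shell and the picture viewer there is one more tool, called after ">>>" as name(argument=value, ...) on one line, values as JSON. jog_arm: Moves the arm, as the interface text tells. Scaled input: -1 to 1 covers 0.025 m each way for a shift and 4 degrees each way for a turn. Its arguments: {"type":"object","properties":{"dr":{"type":"array","items":{"type":"array","items":{"type":"number"}}},"translation":{"type":"array","items":{"type":"array","items":{"type":"number"}}},"jaw":{"type":"array","items":{"type":"number"}},"squeeze":{"type":"number"}},"required":["dr","translation","jaw"]}

```bash
mkdir -p pics; python3 - <<'E'
from workcell import manip, optics
import cv2,numpy as np,pickle
o=manip.get_obs();print({k:np.round(v,3) for k,v in o.items()})
for n in("top","scene","wrist"):
    c=optics.camera(n);pickle.dump(c,open(n+".pkl","wb"));cv2.imwrite(f"pics/{n}0.png",c["color"][:,:,::-1]);print(n,c["mtx"].round(1).tolist(),c["R"].round(3).tolist(),c["t"].round(3))
E
```

```text
{'clock': np.float64(0.0), 'joint_pos': array([-1.371,  0.333, -0.065,  1.461,  0.022,  1.35 , -0.089]), 'joint_velocities': array([ 0.002, -0.   , -0.   ,  0.001,  0.   , -0.   , -0.001]), 'tau': array([-0.0000e+00, -6.2544e+01,  4.9000e-02, -3.9163e+01,  1.6000e-02,
        9.0000e-03,  0.0000e+00]), 'position': array([0.138, 0.609, 0.231]), 'ee_rot': array([ 0.111,  0.994, -0.001, -0.   ]), 'ft_force': array([ 0.012, -0.419, -0.347]), 'torque': array([-0.008, -0.011,  0.01 ]), 'grasp_force': np.float64(0.0), 'grip_width': np.float64(1.001)}
top [[384.2, 0.0, 288.5], [0.0, 384.2, 217.3], [0.0, 0.0, 1.0]] [[-0.004, -0.999, -0.039], [-0.99, 0.01, -0.144], [0.144, 0.038, -0.989]] [-0.046  0.524  0.788]
scene [[420.2, 0.0, 278.0], [0.0, 420.2, 205.1], [0.0, 0.0, 1.0]] [[0.635, 0.772, -0.021], [0.522, -0.45, -0.724], [-0.569, 0.449, -0.689]] [-0.261 -0.252  1.439]
wrist [[325.2, 0.0, 274.4], [0.0, 325.2, 209.8], [0.0, 0.0, 1.0]] [[0.221, 0.975, 0.0], [0.927, -0.21, 0.31], [0.303, -0.068, -0.951]] [-0.626 -0.042  0.38 ]
```

View pics/top0.png

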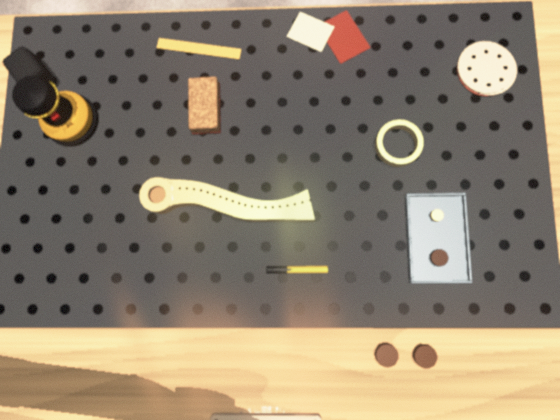

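View pics/scene0.png

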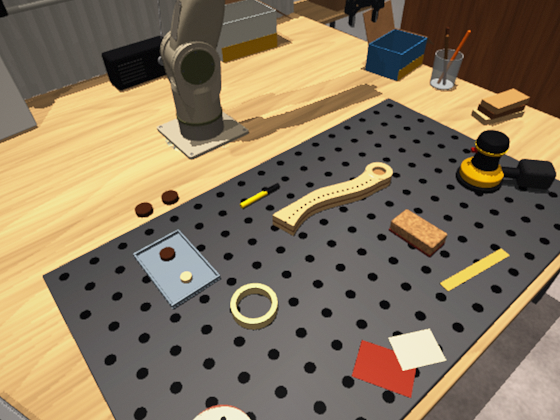

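The top view shows the walnut inlay at (439,257) and the maple disc at (437,215) in the tray. The neck's pocket is at (157,194), its waist near (235,203) and its tail at (312,205). The two dark discs on the bench at (387,355) and (425,356) are decoys, and the scene view agrees with all of this.

```bash
cat >h.py <<'E'
import numpy as np,cv2,pickle
def ray(c,uv,z):
    uv=np.atleast_2d(uv).astype(float);K=c["mtx"];d=np.c_[(uv[:,0]-K[0,2])/K[0,0],(uv[:,1]-K[1,2])/K[1,1],np.ones(len(uv))]
    C=-c["R"].T@c["t"];w=d@c["R"];return C+w*((z-C[2])/w[:,2])[:,None]
def proj(c,X):
    p=c["R"]@np.asarray(X)+c["t"];q=c["mtx"]@p;return q[:2]/q[2]
def blob(m,uv):
    n,l,s,ce=cv2.connectedComponentsWithStats(m.astype(np.uint8));k=[i for i in range(1,n) if s[i,4]>15]
    i=min(k,key=lambda i:np.hypot(*(ce[i]-uv)));return l==i,ce[i],s[i]
E
python3 - <<'E'
from h import *
T=pickle.load(open("top.pkl","rb"));S=pickle.load(open("scene.pkl","rb"))
def dark(c,uv,w=14):
    im=c["color"].astype(int);x,y=map(int,uv);m=np.zeros(im.shape[:2],bool)
    m[y-w:y+w,x-w:x+w]=True
    return m&(im[...,2]<90)&(im.sum(2)<260)
for n,c,uv in(("T",T,(439,257)),("S",S,(168,254))):
    b,ce,s=blob(dark(c,uv),uv);print(n,ce,s,ray(c,ce,.035)[0].round(4))
hsv=cv2.cvtColor(T["color"],cv2.COLOR_RGB2HSV)
print(hsv[205,250],hsv[194,157],hsv[230,200],hsv[183,145])
m=(T["color"].min(2)>75)&(T["color"][...,0].astype(int)>130)
b,ce,s=blob(m,(225,203));print(ce,s)
cv2.imwrite("pics/mask.png",np.hstack([cv2.resize((b*255).astype(np.uint8)[160:240,130:330],None,fx=3,fy=3)]))
im=T["color"][160:240,130:330,::-1];mm=cv2.cvtColor((b*255).astype(np.uint8)[160:240,130:330],cv2.COLOR_GRAY2BGR)
cv2.imwrite("pics/crop1.png",cv2.resize(np.vstack([im,mm]),None,fx=3.75,fy=3.75,interpolation=cv2.INTER_CUBIC))
E
```

```text
Traceback (most recent call last):
  File "h.py", line 9, in blob
    i=min(k,key=lambda i:np.hypot(*(ce[i]-uv)));return l==i,ce[i],s[i]
ValueError: min() iterable argument is empty
```

```bash
python3 - <<'E'
from h import *
T=pickle.load(open("top.pkl","rb"));S=pickle.load(open("scene.pkl","rb"))
def dark(c,uv,w=14):
    im=c["color"].astype(int);x,y=map(int,uv);m=np.zeros(im.shape[:2],bool)
    m[y-w:y+w,x-w:x+w]=True
    return m&(im[...,0]>im[...,2]+5)&(im.sum(2)<300)
for n,c,uv in(("T",T,(439,257)),("S",S,(168,254))):
    print(c["color"][uv[1],uv[0]],c["color"][uv[1]+20,uv[0]])
    b,ce,s=blob(dark(c,uv),uv);print(n,ce,s,ray(c,ce,.035)[0].round(4))
C=T["color"]
print(C[205,250],C[194,157],C[230,200],C[183,145])
m=(C.min(2)>75)&(C[...,0].astype(int)>130)
b,ce,s=blob(m,(225,203));print(ce,s)
im=C[160:240,130:330,::-1];mm=cv2.cvtColor((b*255).astype(np.uint8)[160:240,130:330],cv2.COLOR_GRAY2BGR)
cv2.imwrite("pics/crop1.png",cv2.resize(np.vstack([im,mm]),None,fx=3.75,fy=3.75,interpolation=cv2.INTER_CUBIC))
E
```

```text
[141 104  85] [222 227 227]
T [431.47619048 257.52380952] [430 252   5  12  21] [ 0.4358 -0.3477  0.035 ]
[81 39 20] [168 181 190]
S [166.98203593 253.53892216] [160 247  15  14 167] [ 0.4386 -0.3645  0.035 ]
[242 242 191] [236 190 134] [114 106  98] [244 231 176]
[228.58838839 202.16756757] [ 138  176  178   67 4995]
```

View pics/crop1.png

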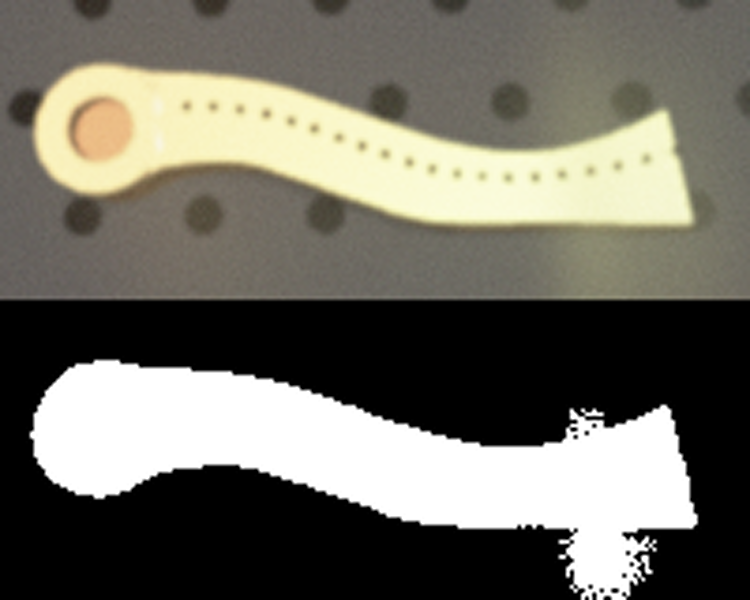

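The crop shows the neck: pocket at crop (102,128), i.e. full-image (157,194), and the head, waist and tail are clear. My mask is good except for a glare patch by the tail, so I'll tighten the threshold.

```bash
cat >m.py <<'E'
from h import *
T=pickle.load(open("top.pkl","rb"));S=pickle.load(open("scene.pkl","rb"))
def rb(c,uv,w,lo,hi=999):
    im=c["color"].astype(int);x,y=map(int,uv);m=np.zeros(im.shape[:2],bool);m[y-w:y+w,x-w:x+w]=True
    d=im[...,0]-im[...,2];return m&(d>lo)&(im.sum(2)<hi)
for n,c,uv in(("T",T,(439,257)),("S",S,(168,254))):
    b,ce,s=blob(rb(c,uv,14,25),uv);print("inlay",n,ce,s,ray(c,ce,.034)[0].round(4))
for n,c,uv in(("T",T,(437,215)),("S",S,(186,277))):
    b,ce,s=blob(rb(c,uv,14,25),uv);print("maple",n,ce,s,ray(c,ce,.034)[0].round(4))
C=T["color"]
b,ce,s=blob((C[...,0]>185)&(C[...,2]>100),(225,203));print(ce,s)
cn=max(cv2.findContours(b.astype(np.uint8),cv2.RETR_EXTERNAL,cv2.CHAIN_APPROX_NONE)[0],key=len)[:,0]
P=ray(T,cn,.056)[:,:2]
# head circle
g=ray(T,(157,194),.056)[0,:2]
# pocket: floor blob
for n,c,uv in(("T",T,(157,194)),("S",S,(376,172))):
    pb,pc,ps=blob(rb(c,uv,12,75 if n=="T" else 75),uv);print("pocket",n,pc,ps,ray(c,pc,.050)[0].round(4))
from scipy.optimize import least_squares
def fitc(Q,r=.037):
    return least_squares(lambda c:np.hypot(*(Q-c).T)-r,Q.mean(0),loss="soft_l1",f_scale=.001).x
tail=ray(T,(312,205),.056)[0,:2];u=(g-tail)/np.hypot(*(g-tail))
h=fitc(P[(P-g)@u>0]);print("head",h,np.abs(np.hypot(*(P[(P-g)@u>0]-h).T)-.037).max())
a0=np.arctan2(*(h-tail)[::-1])-np.arctan2(88,319)
for it in range(4):
    Rm=np.array([[np.cos(a0),-np.sin(a0)],[np.sin(a0),np.cos(a0)]]);O=h-Rm@[.137,.034]
    L=(P-O)@Rm;k=np.abs(L[:,0])<.034
    up=L[k&(L[:,1]>0)];lo=L[k&(L[:,1]<0)]
    pu=np.polyfit(*up.T,1);pl=np.polyfit(*lo.T,1);print("yaw",np.degrees(a0),"O",O,"sides",pu,pl,"tail x",L[:,0].min(), "head x",L[:,0].max())
    a0+=(pu[0]+pl[0])/2
E
python3 m.py
```

```text
inlay T [439.08636364 257.29545455] [431 250  17  16 220] [ 0.4362 -0.3637  0.034 ]
inlay S [166.58088235 252.625     ] [160 247  15  12 136] [ 0.4345 -0.3636  0.034 ]
maple T [436.175 214.925] [430 209  13  13 120] [ 0.5258 -0.363   0.034 ]
maple S [185.74358974 276.56410256] [180 271  12  12 117] [ 0.5261 -0.3647  0.034 ]
[222.92291169 200.23914081] [ 139  177  176   43 4190]
pocket T [156.60714286 194.09126984] [147 185  19  19 252] [0.575  0.2352 0.05  ]
pocket S [375.16831683 172.78217822] [364 162  24  22 404] [0.5709 0.2232 0.05  ]
head [0.57443826 0.23377697] 0.0011908947490356092
yaw 69.7390238982866 O [0.55889185 0.09347976] sides [0.00726412 0.02234703] [ 0.00122732 -0.02371377] tail x -0.19856825543411022 head x 0.1744470318214101
yaw 69.98228566209795 O [0.55948765 0.09341501] sides [0.00302166 0.02292895] [-0.00301468 -0.02313232] tail x -0.19883840836085107 head x 0.17445605586782478
yaw 69.98248573601006 O [0.55948814 0.09341496] sides [0.00301817 0.02292943] [-0.00301817 -0.02313184] tail x -0.19883862806083655 head x 0.1744560630119082
yaw 69.98248590176503 O [0.55948814 0.09341496] sides [0.00301817 0.02292943] [-0.00301817 -0.02313184] tail x -0.19883862824284942 head x 0.17445606301782665
```

Measured positions:
- **Neck:** origin (0.5595, 0.0934), yaw 70°. The waist sides fit at ±23 mm.
- **Pocket:** about (0.5745, 0.234).
- **Inlay:** (0.436, -0.364).

Next I travel around the base towards the tray.

>>> jog_arm(dr=[[0,0,0],[0,0,0],[0,0,0],[0,0,0],[0,0,0],[0,0,0],[0,0,0],[0,0,0],[0,0,0],[0,0,0]], translation=[[-1,-0.87,0],[-1,-0.87,0],[-1,-0.87,0],[-1,-0.87,0],[-1,-0.87,0],[-1,-0.87,0],[-1,-0.87,0],[-1,-0.87,0],[-1,-0.87,0],[-1,-0.87,0]], jaw=[1,1,1,1,1,1,1,1,1,1])

```text
clock: 1.15
position: [0.3344, 0.3409, 0.2312]
ee_rot: [0.111, 0.994, 0.0, -0.0]
ft_force: [0.7, 1.1, 0.5]
grip_width: 1.001
grasp_force: 0.0
```

>>> jog_arm(dr=[[0,0,0],[0,0,0],[0,0,0],[0,0,0],[0,0,0],[0,0,0],[0,0,0],[0,0,0],[0,0,0],[0,0,0]], translation=[[-1,-0.87,0],[-1,-0.87,0],[-1,-0.87,0],[-1,-0.87,0],[-1,-0.87,0],[-1,-0.87,0],[-1,-0.87,0],[-1,-0.87,0],[-1,-0.87,0],[-1,-0.87,0]], jaw=[1,1,1,1,1,1,1,1,1,1])

```text
clock: 2.15
position: [0.5301, 0.0737, 0.2312]
ee_rot: [0.111, 0.994, 0.0, -0.0]
ft_force: [-0.2, -0.5, 0.5]
grip_width: 1.002
grasp_force: 0.0
```

>>> jog_arm(dr=[[0,0,1],[0,0,1],[0,0,1],[0,0,1],[0,0,1],[0,0,1],[0,0,1],[0,0,1],[0,0,1],[0,0,1]], translation=[[0,0,0],[0,0,0],[0,0,0],[0,0,0],[0,0,0],[0,0,0],[0,0,0],[0,0,0],[0,0,0],[0,0,0]], jaw=[1,1,1,1,1,1,1,1,1,1])

```text
clock: 3.15
position: [0.5294, 0.0748, 0.231]
ee_rot: [0.446, 0.895, -0.0, -0.0]
ft_force: [0.1, 0.7, 0.6]
grip_width: 1.0
grasp_force: 0.0
```

>>> jog_arm(dr=[[0,0,1],[0,0,1],[0,0,1],[0,0,1],[0,0,1],[0,0,1],[0,0,1],[0,0,1],[0,0,1],[0,0,1]], translation=[[0,0,0],[0,0,0],[0,0,0],[0,0,0],[0,0,0],[0,0,0],[0,0,0],[0,0,0],[0,0,0],[0,0,0]], jaw=[1,1,1,1,1,1,1,1,1,1])

```text
clock: 4.15
position: [0.5294, 0.0748, 0.2311]
ee_rot: [0.725, 0.689, -0.0, -0.0]
ft_force: [0.0, 0.1, -0.7]
grip_width: 1.001
grasp_force: 0.0
```

>>> jog_arm(dr=[[0,0,1],[0,0,1],[0,0,1],[0,0,1],[0,0,1],[0,0,1],[0,0,1],[0,0,1],[0,0,1],[0,0,1]], translation=[[0,0,0],[0,0,0],[0,0,0],[0,0,0],[0,0,0],[0,0,0],[0,0,0],[0,0,0],[0,0,0],[0,0,0]], jaw=[1,1,1,1,1,1,1,1,1,1])

```text
clock: 5.15
position: [0.5294, 0.0749, 0.2311]
ee_rot: [0.917, 0.399, -0.0, -0.0]
ft_force: [-1.6, -0.2, -0.2]
grip_width: 1.002
grasp_force: 0.0
```

>>> jog_arm(dr=[[0,0,0],[0,0,0],[0,0,0],[0,0,0],[0,0,0],[0,0,0],[0,0,0],[0,0,0]], translation=[[-0.963,0.577,0.2],[-0.963,0.577,0.2],[-0.963,0.577,0.2],[-0.963,0.577,0.2],[-0.963,0.577,0.2],[-0.963,0.577,0.2],[-0.963,0.577,0.2],[-0.963,0.577,0.2]], jaw=[0.7,0.7,0.7,0.7,0.7,0.7,0.7,0.7])

```text
clock: 5.95
position: [0.483, -0.1459, 0.191]
ee_rot: [0.916, 0.401, 0.0, -0.0]
ft_force: [0.2, -0.3, -0.1]
grip_width: 0.702
grasp_force: 0.0
```

>>> jog_arm(dr=[[0,0,0],[0,0,0],[0,0,0],[0,0,0],[0,0,0],[0,0,0],[0,0,0],[0,0,0],[0,0,0],[0,0,0]], translation=[[-0.963,0.577,0.2],[-0.963,0.577,0.2],[-0.963,0.577,0.2],[-0.963,0.577,0.2],[-0.963,0.577,0.2],[-0.963,0.577,0.2],[-0.963,0.577,0.2],[-0.963,0.577,0.2],[0,0,0],[0,0,0]], jaw=[0.7,0.7,0.7,0.7,0.7,0.7,0.7,0.7,0.7,0.7])

```text
clock: 6.95
position: [0.437, -0.3649, 0.1509]
ee_rot: [0.917, 0.4, -0.0, -0.0]
ft_force: [0.2, -0.4, -0.2]
grip_width: 0.702
grasp_force: 0.0
```

```bash
cat >>h.py <<'E'
def wray(c,uv,z):
    K=c["mtx"];uv=np.atleast_2d(uv).astype(float);a=(uv-K[:2,2])/K[0,0];r=np.hypot(*a.T)+1e-9
    d=np.c_[a*(np.sin(r)/r)[:,None],np.cos(r)];C=-c["R"].T@c["t"];w=d@c["R"];return C+w*((z-C[2])/w[:,2])[:,None]
def wproj(c,X):
    p=c["R"]@np.asarray(X)+c["t"];r=np.hypot(p[0],p[1]);th=np.arctan2(r,p[2]);return c["mtx"][:2,2]+c["mtx"][0,0]*th*p[:2]/(r+1e-9)
def togo(o,X):
    from scipy.spatial.transform import Rotation as R
    return R.from_quat(o["ee_rot"]).as_matrix().T@(np.array(X)-o["position"])/.025
E
python3 - <<'E'
from h import *
from workcell import manip,optics
c=optics.camera("wrist");pickle.dump(c,open("w1.pkl","wb"));cv2.imwrite("pics/w1.png",c["color"][:,:,::-1])
o=manip.get_obs();print(o["position"],o["ee_rot"],o["grip_width"]);print(wproj(c,(.436,-.3637,.037)),wproj(c,o["position"]))
E
```

```text
[ 0.43764749 -0.36411203  0.15105834] [ 9.16213657e-01  4.00689931e-01 -3.54976913e-05 -3.37395433e-04] 0.7017197305837399
[271.66535573 206.5529118 ] [272.55628872 272.81502832]
```

View pics/w1.png

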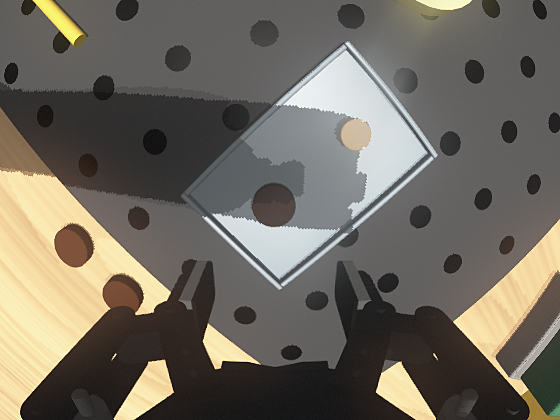

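The wrist view shows the inlay at (274,204) with the open fingertips around (213,262) and (340,262). The maple disc is at (355,134).

```bash
python3 - <<'E'
from h import *
from workcell import manip
c=pickle.load(open("w1.pkl","rb"));im=c["color"].astype(int)
m=np.zeros(im.shape[:2],bool);m[175:235,245:303]=1
m&=(im[...,0]-im[...,2]>12)
b,ce,s=blob(m,(274,204));(x,y),(a,bb),an=cv2.fitEllipse(max(cv2.findContours(b.astype(np.uint8),0,1)[0],key=len));print(ce,s,x,y,a,bb)
p=wray(c,(x,y),.036)[0];print(p);o=manip.get_obs();print(togo(o,(p[0],p[1],.031)),togo(o,(.4355,-.3636,.031)))
E
```

```text
[273.61071429 212.39761905] [252 199  43  28 840] 273.4871826171875 212.23870849609375 25.538381576538086 44.650936126708984
[ 0.43348985 -0.36862448  0.036     ]
[-2.46417990e-01  3.53754265e-03  4.80228184e+00] [-0.04426483 -0.07386946  4.80237341]
```

>>> jog_arm(dr=[[0,0,0],[0,0,0],[0,0,0],[0,0,0],[0,0,0],[0,0,0],[0,0,0],[0,0,0]], translation=[[0,0,0.8],[0,0,0.8],[0,0,0.8],[0,0,0.8],[0,0,0.8],[0,0,0.4],[0,0,0.4],[0,0,0]], jaw=[0.7,0.7,0.7,0.7,0.7,0.7,0.7,0.7], squeeze=20)

```text
clock: 7.8
position: [0.4375, -0.3638, 0.0306]
ee_rot: [0.916, 0.401, -0.0, -0.001]
ft_force: [-0.9, 0.4, 0.3]
grip_width: 0.698
grasp_force: 0.0
```

>>> jog_arm(dr=[[0,0,0],[0,0,0],[0,0,0],[0,0,0],[0,0,0],[0,0,0],[0,0,0],[0,0,0]], translation=[[0,0,0],[0,0,0],[0,0,0],[0,0,0],[0,0,0],[0,0,0],[0,0,0],[0,0,0]], jaw=[0.6,0.5,0.45,0.4,0.35,0.3,0.3,0.3], squeeze=20)

```text
clock: 8.6
position: [0.4378, -0.3649, 0.032]
ee_rot: [0.916, 0.401, 0.0, 0.0]
ft_force: [-0.9, 2.0, 6.0]
grip_width: 0.403
grasp_force: 19.4
```

```bash
python3 - <<'E'
from h import *
from workcell import manip,optics
c=optics.camera("wrist");pickle.dump(c,open("w2.pkl","wb"));cv2.imwrite("pics/w2.png",cv2.resize(c["color"][180:360,150:400,::-1],None,fx=3,fy=3))
o=manip.get_obs();print(o["position"],o["ft_force"],o["grip_width"])
E
```

```text
[ 0.43784562 -0.36486372  0.03198821] [-0.09904228  1.31441526  6.33376803] 0.40091372507001954
```

View pics/w2.png

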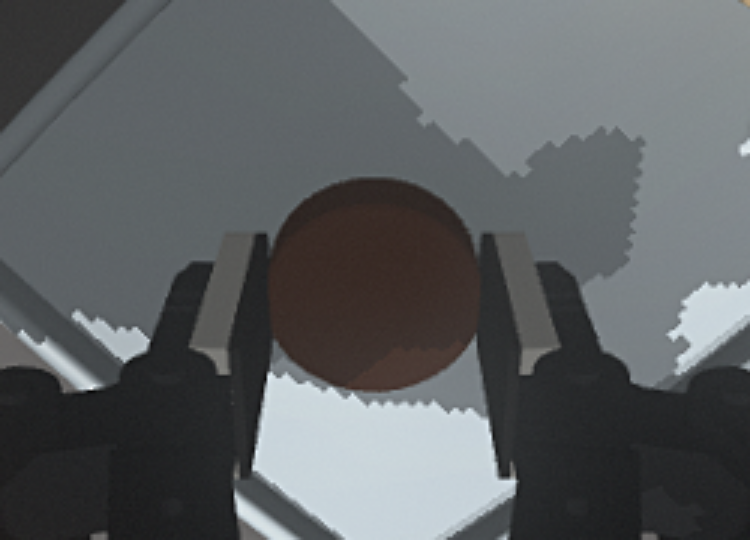

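The inlay sits centred between the pads and is gripped (opening 0.40, 19 N). Next I lift it and carry it towards the head.

>>> jog_arm(dr=[[0,0,0],[0,0,0],[0,0,0],[0,0,0],[0,0,0],[0,0,0],[0,0,0],[0,0,0]], translation=[[0,0,-0.2],[0,0,-0.4],[0,0,-0.6],[0,0,-0.7],[0,0,-0.7],[0,0,-0.7],[0,0,-0.7],[0,0,0]], jaw=[0.3,0.3,0.3,0.3,0.3,0.3,0.3,0.3], squeeze=25)

```text
clock: 9.45
position: [0.4385, -0.3658, 0.1345]
ee_rot: [0.916, 0.401, 0.001, 0.002]
ft_force: [-0.5, -0.1, 0.1]
grip_width: 0.398
grasp_force: 24.9
```

>>> jog_arm(dr=[[0,0,0],[0,0,0],[0,0,0],[0,0,0],[0,0,0],[0,0,0],[0,0,0],[0,0,0],[0,0,0],[0,0,0]], translation=[[0.5,-0.3,0],[0.97,-0.556,0],[0.97,-0.556,0],[0.97,-0.556,0],[0.97,-0.556,0],[0.97,-0.556,0],[0.97,-0.556,0],[0.97,-0.556,0],[0.97,-0.556,0],[0.97,-0.556,0]], jaw=[0.3,0.3,0.3,0.3,0.3,0.3,0.3,0.3,0.3,0.3])

```text
clock: 10.45
position: [0.4968, -0.1041, 0.1314]
ee_rot: [0.916, 0.401, 0.0, -0.0]
ft_force: [0.3, 0.2, -0.4]
grip_width: 0.399
grasp_force: 24.9
```

>>> jog_arm(dr=[[0,0,0],[0,0,0],[0,0,0],[0,0,0],[0,0,0],[0,0,0],[0,0,0],[0,0,0],[0,0,0],[0,0,0]], translation=[[0.97,-0.556,0],[0.97,-0.556,0],[0.97,-0.556,0],[0.97,-0.556,0],[0.97,-0.556,0],[0.97,-0.556,0],[0.97,-0.556,0],[0.97,-0.556,0],[0.97,-0.556,0],[0.97,-0.556,0]], jaw=[0.3,0.3,0.3,0.3,0.3,0.3,0.3,0.3,0.3,0.3])

```text
clock: 11.45
position: [0.5594, 0.1682, 0.1313]
ee_rot: [0.916, 0.401, -0.0, -0.0]
ft_force: [0.4, -0.7, 0.1]
grip_width: 0.396
grasp_force: 24.9
```

>>> jog_arm(dr=[[0,0,0],[0,0,0],[0,0,0]], translation=[[0.5,-0.3,0],[0,0,0],[0,0,0]], jaw=[0.3,0.3,0.3])

```text
clock: 11.75
position: [0.5623, 0.1799, 0.1312]
ee_rot: [0.916, 0.4, -0.0, 0.0]
ft_force: [-0.4, 0.1, 0.4]
grip_width: 0.4
grasp_force: 24.9
```

```bash
python3 - <<'E'
from h import *
from workcell import manip,optics
c=optics.camera("wrist");pickle.dump(c,open("w3.pkl","wb"));cv2.imwrite("pics/w3.png",c["color"][:,:,::-1])
o=manip.get_obs();pickle.dump(o,open("o3.pkl","wb"));print(o["position"],o["ft_force"],o["grip_width"],o["grasp_force"]);print(wproj(c,(.5745,.234,.056)),togo(o,(.5745,.234,.1)))
E
```

```text
[0.56238816 0.17948087 0.13132306] [-0.53787654 -0.79943028 -0.69755919] 0.39580728842967633 24.935915172100067
[232.45680725 156.85391787] [ 1.92853049 -1.12928314  1.25130194]
```

View pics/w3.png

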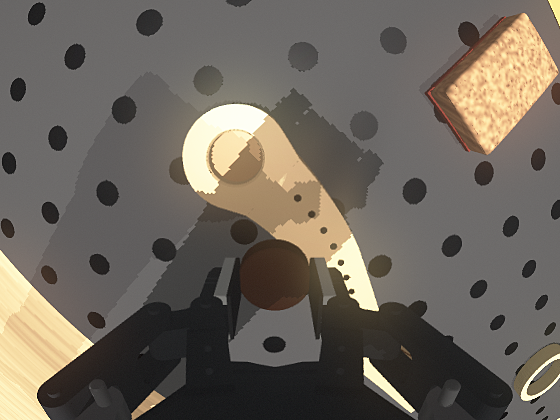

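The wrist view shows the pocket mouth at about (236,157) and the held disc at (275,275). The same column bias of about 3.5 px shows up in both the fingers and the pocket, so it's camera calibration. I'll align from the relative measurement.

```bash
cat >fit.py <<'E'
from h import *
from scipy.optimize import least_squares
def edges(c,uv,z,rmin,rmax,lo=60,hi=140):
    g=cv2.GaussianBlur(cv2.cvtColor(c["color"],cv2.COLOR_RGB2GRAY),(3,3),0);e=cv2.Canny(g,lo,hi)
    v,u=np.nonzero(e);P=wray(c,np.c_[u,v],z)[:,:2];g0=wray(c,uv,z)[0,:2];d=np.hypot(*(P-g0).T)
    return P[(d>rmin)&(d<rmax)],g0
def fit(P,g0,r):
    f=least_squares(lambda p:np.hypot(*(P-p).T)-r,g0,loss="cauchy",f_scale=.0004);d=np.hypot(*(P-f.x).T)-r
    return f.x,(np.abs(d)<.0008).sum(),len(P)
E
python3 - <<'E'
from fit import *
c=pickle.load(open("w3.pkl","rb"));o=pickle.load(open("o3.pkl","rb"))
for r in(.0185,.01875,.0195,.02025):
    print("pocket",r,fit(*edges(c,(236,157),.056,.015,.024,30,80),r))
print("head",fit(*edges(c,(236,157),.056,.033,.041,30,80),.037))
z=o["position"][2]+.0055
for r in(.0175,.018,.0185):print("disc",r,fit(*edges(c,(275,274),z,.014,.022,15,40),r))
print(o["position"])
im=c["color"][90:330,160:360,::-1].copy();g=cv2.Canny(cv2.GaussianBlur(cv2.cvtColor(im,cv2.COLOR_BGR2GRAY),(3,3),0),15,40)
cv2.imwrite("pics/e3.png",cv2.resize(np.hstack([im,cv2.cvtColor(g,cv2.COLOR_GRAY2BGR)]),None,fx=2,fy=2))
E
```

```text
pocket 0.0185 (array([0.57631092, 0.23170259]), np.int64(136), 351)
pocket 0.01875 (array([0.57548719, 0.23233859]), np.int64(149), 351)
pocket 0.0195 (array([0.5760336 , 0.23251959]), np.int64(197), 351)
pocket 0.02025 (array([0.57527929, 0.23200044]), np.int64(114), 351)
head (array([0.57507589, 0.23269253]), np.int64(268), 405)
disc 0.0175 (array([0.56594235, 0.1825738 ]), np.int64(141), 412)
disc 0.018 (array([0.56564776, 0.18201121]), np.int64(140), 412)
disc 0.0185 (array([0.56518519, 0.18167926]), np.int64(123), 412)
[0.56238816 0.17948087 0.13132306]
```

View pics/e3.png

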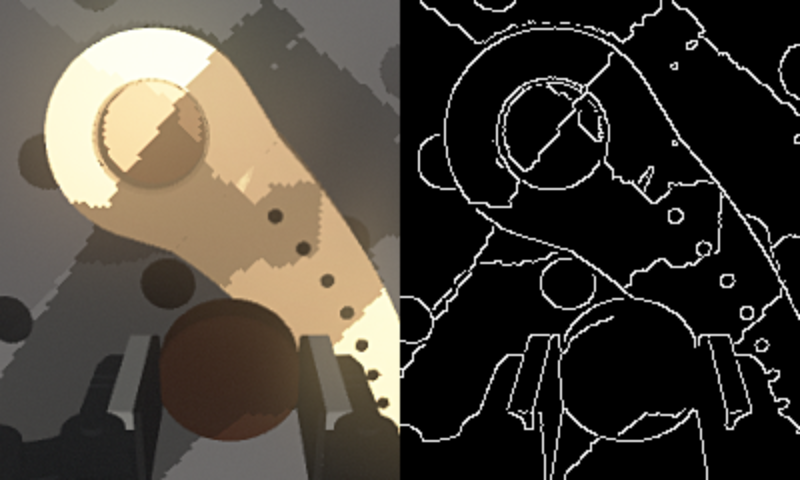

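```bash
python3 - <<'E'
from h import *
c=pickle.load(open("w3.pkl","rb"));o=pickle.load(open("o3.pkl","rb"));p=o["position"]
for dz in(.0035,.0055,.0075):
    d=wray(c,(274.7,280.7),p[2]+dz)[0];L,Rr=[wray(c,(160+x/2,280.7),p[2]+dz)[0] for x in(160,299)]
    b=wray(c,(274.7,90+298/2),p[2]+dz-.012)[0]; t=wray(c,(274.7,90+441/2),p[2]+dz)[0]
    ax=np.array([.679,.734]); 
    print(dz,d[:2],"off TCP tool",togo(o,d)*25,"width",np.hypot(*(L-Rr)[:2]),"x from bottom edge",(b[:2]-p[:2])@ax-.018,"from near edge",(t[:2]-p[:2])@ax+.018)
for uv in((236,156.5),):
    q=wray(c,uv,.056)[0];print(q)
E
```

```text
0.0035 [0.56198222 0.17810558] off TCP tool [-1.28624728  0.63956225 -3.49896051] width 0.0347404408510092 x from bottom edge -0.001726598593580448 from near edge -0.0016815920304813145
0.0055 [0.56278144 0.17897149] off TCP tool [-0.10915141  0.63676204 -5.49970487] width 0.0342461692708175 x from bottom edge -0.0008711919882233923 from near edge -0.00024161165543184343
0.0075 [0.56358065 0.17983739] off TCP tool [ 1.06794447  0.63396183 -7.50044923] width 0.03375189769062596 x from bottom edge -1.5785382866357472e-05 from near edge 0.0011983687196176658
[0.57644097 0.2324914  0.056     ]
```

>>> jog_arm(dr=[[0,0,0],[0,0,0],[0,0,0],[0,0,0],[0,0,0],[0,0,0]], translation=[[0,0,0.5],[0,0,0.5],[0,0,0.5],[0,0,0.5],[0,0,0],[0,0,0]], jaw=[0.3,0.3,0.3,0.3,0.3,0.3])

```text
clock: 12.4
position: [0.5623, 0.1813, 0.0809]
ee_rot: [0.916, 0.401, -0.0, 0.0]
ft_force: [0.1, -0.4, -0.2]
grip_width: 0.399
grasp_force: 25.0
```

```bash
python3 - <<'E'
from fit import *
from workcell import manip,optics
c=optics.camera("wrist");o=manip.get_obs();pickle.dump((c,o),open("w4.pkl","wb"));p=o["position"];print(p,o["grip_width"])
uv=wproj(c,(.5760,.2325,.056));print(uv)
for r in(.0187,.0195,.02025): print("pocket",r,fit(*edges(c,uv,.056,.015,.024,30,80),r))
print("head",fit(*edges(c,uv,.056,.033,.041,30,80),.037))
x,y=uv.astype(int)
im=c["color"][max(y-80,0):,x-80:x+150,::-1][:260];print(max(y-80,0),x-80)
cv2.imwrite("pics/w4.png",cv2.resize(im,None,fx=2.3,fy=2.3,interpolation=cv2.INTER_CUBIC))
E
```

```text
[0.56265112 0.1814345  0.08146749] 0.3999853726895063
[226.45517683 172.94970157]
pocket 0.0187 (array([0.57546508, 0.23234706]), np.int64(207), 480)
pocket 0.0195 (array([0.57592607, 0.23236268]), np.int64(226), 480)
pocket 0.02025 (array([0.57496948, 0.23202913]), np.int64(153), 480)
head (array([0.57499146, 0.23276237]), np.int64(321), 529)
92 146
```

View pics/w4.png

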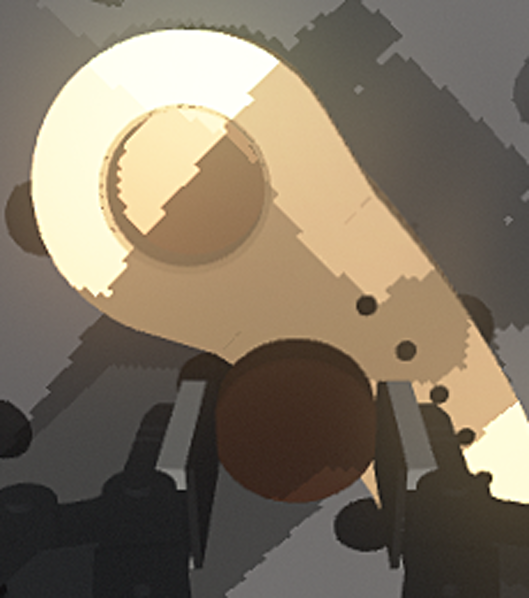

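```bash
python3 - <<'E'
from h import *
from workcell import manip
print(togo(manip.get_obs(),(.5751,.2332,.078)))
E
```

```text
[ 1.85812807 -1.0405515   0.13884322]
```

>>> jog_arm(dr=[[0,0,0],[0,0,0],[0,0,0],[0,0,0],[0,0,0],[0,0,0],[0,0,0],[0,0,0]], translation=[[0.3,-0.17,0],[0.5,-0.28,0],[0.5,-0.28,0],[0.4,-0.22,0.04],[0.16,-0.09,0.1],[0,0,0],[0,0,0],[0,0,0]], jaw=[0.3,0.3,0.3,0.3,0.3,0.3,0.3,0.3])

```text
clock: 13.25
position: [0.575, 0.2324, 0.0778]
ee_rot: [0.916, 0.4, -0.0, 0.0]
ft_force: [-0.2, -0.9, 0.4]
grip_width: 0.396
grasp_force: 25.0
```

```bash
python3 - <<'E'
from h import *
from workcell import manip
o=manip.get_obs();print(o["position"],togo(o,(.5751,.2332,.059)),o["ft_force"])
E
```

```text
[0.57498845 0.23243111 0.07784038] [ 0.02574424 -0.01775911  0.75360697] [-0.21476305 -0.87649701  0.3674345 ]
```

>>> jog_arm(dr=[[0,0,0],[0,0,0],[0,0,0],[0,0,0],[0,0,0],[0,0,0],[0,0,0]], translation=[[0.02,-0.01,0.15],[0,0,0.2],[0,0,0.2],[0,0,0.1],[0,0,0.1],[0,0,0],[0,0,0]], jaw=[0.3,0.3,0.3,0.3,0.3,0.3,0.3])

```text
clock: 13.95
position: [0.5751, 0.2338, 0.0591]
ee_rot: [0.916, 0.401, 0.0, -0.0]
ft_force: [0.6, 0.2, 0.0]
grip_width: 0.397
grasp_force: 25.0
```

>>> jog_arm(dr=[[0,0,0],[0,0,0],[0,0,0],[0,0,0]], translation=[[0,0,0.05],[0,0,0.05],[0,0,0],[0,0,0]], jaw=[0.3,0.3,0.3,0.3])

```text
clock: 14.35
position: [0.575, 0.2338, 0.0565]
ee_rot: [0.916, 0.401, -0.0, -0.0]
ft_force: [-0.2, 0.3, -0.5]
grip_width: 0.396
grasp_force: 24.9
```

```bash
python3 - <<'E'
from h import *
from workcell import manip,optics
c=optics.camera("wrist");s=optics.camera("scene");o=manip.get_obs();print(o["position"],o["ft_force"])
a=c["color"][150:350,170:380,::-1];x,y=proj(s,(.575,.233,.06)).astype(int);b=s["color"][y-40:y+40,x-42:x+42,::-1]
cv2.imwrite("pics/w5.png",np.hstack([cv2.resize(a,(420,400)),cv2.resize(b,(378,400),interpolation=cv2.INTER_CUBIC)]))
E
```

```text
[0.57505019 0.23380278 0.05655723] [-0.20269873  0.25537906 -0.60730062]
```

View pics/w5.png

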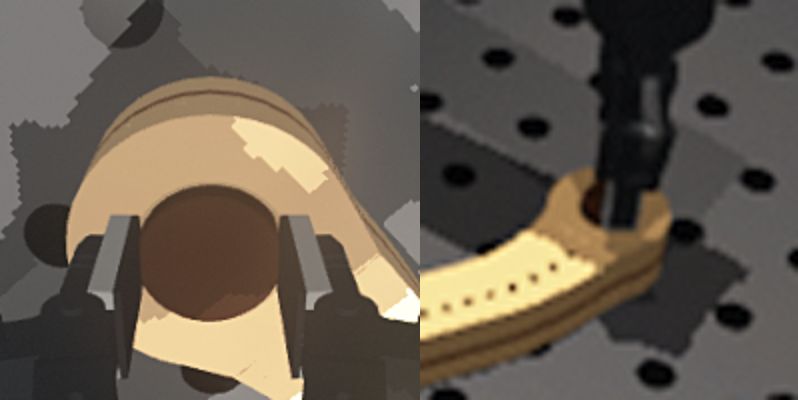

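The disc has entered the pocket without contact force: in the left half it sits centred in the mouth, with a thin shadow gap on the far side. Next I release, back off and check.

>>> jog_arm(dr=[[0,0,0],[0,0,0],[0,0,0],[0,0,0],[0,0,0],[0,0,0],[0,0,0],[0,0,0],[0,0,0],[0,0,0]], translation=[[0,0,0],[0,0,0],[0,0,0],[0,0,0],[0,0,0],[0,0,-0.3],[0,0,-0.5],[0,0,-0.5],[0,0,-0.5],[0,0,0]], jaw=[0.45,0.5,0.55,0.6,0.6,0.6,0.6,0.6,0.6,0.6])

```text
clock: 15.45
position: [0.5764, 0.2342, 0.1042]
ee_rot: [0.916, 0.401, 0.002, -0.0]
ft_force: [-0.1, 0.7, -0.3]
grip_width: 0.601
grasp_force: 0.0
```

```bash
python3 - <<'E'
from h import *
from workcell import manip,optics
c=optics.camera("wrist");s=optics.camera("scene");o=manip.get_obs();print(o["position"],o["ft_force"])
x,y=wproj(c,(.575,.233,.056)).astype(int);print(x,y);a=c["color"][y-50:y+50,x-52:x+53,::-1];x,y=proj(s,(.575,.233,.06)).astype(int);b=s["color"][y-30:y+30,x-31:x+32,::-1]
cv2.imwrite("pics/w6.png",np.hstack([cv2.resize(a,(420,400),interpolation=cv2.INTER_CUBIC),cv2.resize(b,(378,400),interpolation=cv2.INTER_CUBIC)]))
E
```

```text
[0.57518717 0.23402631 0.10199053] [0.77121782 0.20632534 0.03755264]
272 240
```

View pics/w6.png

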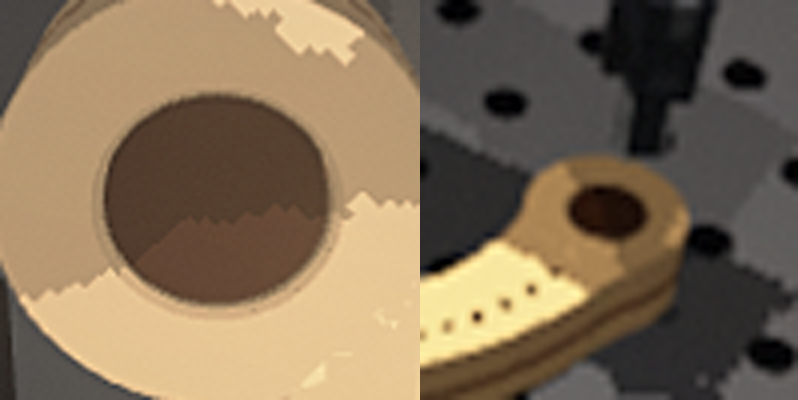

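The disc lies in its pocket, concentric with the rim and apparently flush in both views. Next I close the fingers and press it down.

>>> jog_arm(dr=[[0,0,0],[0,0,0],[0,0,0],[0,0,0],[0,0,0],[0,0,0],[0,0,0],[0,0,0],[0,0,0],[0,0,0]], translation=[[0,0,0],[0,0,0],[0,0,0],[0,0,0],[0,0,0],[0,0,0.3],[0,0,0.5],[0,0,0.5],[0,0,0.2],[0,0,0]], jaw=[0.4,0.2,0,0,0,0,0,0,0,0])

```text
clock: 16.55
position: [0.5744, 0.2334, 0.0626]
ee_rot: [0.916, 0.401, -0.001, 0.0]
ft_force: [-0.1, -0.7, 0.1]
grip_width: 0.001
grasp_force: 0.0
```

>>> jog_arm(dr=[[0,0,0],[0,0,0],[0,0,0],[0,0,0]], translation=[[0,0,0.1],[0,0,0.1],[0,0,0],[0,0,0]], jaw=[0,0,0,0])

```text
clock: 16.95
position: [0.5752, 0.2339, 0.0592]
ee_rot: [0.916, 0.401, 0.0, -0.0]
ft_force: [0.3, -0.1, -0.0]
grip_width: 0.003
grasp_force: 0.0
```

>>> jog_arm(dr=[[0,0,0],[0,0,0],[0,0,0],[0,0,0],[0,0,0]], translation=[[0,0,0.04],[0,0,0.04],[0,0,0.04],[0,0,0.04],[0,0,0]], jaw=[0,0,0,0,0])

```text
clock: 17.45
position: [0.5752, 0.2338, 0.0562]
ee_rot: [0.916, 0.401, 0.0, -0.0]
ft_force: [-5.2, -1.2, 12.7]
grip_width: -0.003
grasp_force: 6.1
```

>>> jog_arm(dr=[[0,0,0],[0,0,0],[0,0,0],[0,0,0],[0,0,0],[0,0,0],[0,0,0],[0,0,0],[0,0,0],[0,0,0]], translation=[[0,0,0.03],[0,0,0],[0,0,0],[0,0,0],[0,0,-0.2],[0,0,-0.5],[0,0,-0.7],[0,0,-0.8],[0,0,-0.8],[0,0,0]], jaw=[0,0,0,0,0,0,0.3,0.6,1,1])

```text
clock: 18.45
position: [0.5767, 0.2342, 0.1327]
ee_rot: [0.916, 0.401, 0.002, -0.0]
ft_force: [1.0, 0.6, -0.6]
grip_width: 0.679
grasp_force: 0.0
```

>>> jog_arm(dr=[[0,0,-0.95],[0,0,-0.95],[0,0,-0.95],[0,0,-0.95],[0,0,-0.95],[0,0,-0.93],[0,0,0],[0,0,0]], translation=[[0,0,0],[0,0,0],[0,0,0],[0,0,0],[0,0,0],[0,0,0],[0,0,0],[0,0,0]], jaw=[1,1,1,1,1,1,1,1])

```text
clock: 19.25
position: [0.5749, 0.2337, 0.1291]
ee_rot: [0.82, 0.572, -0.0, -0.0]
ft_force: [-0.2, 0.6, -0.3]
grip_width: 1.001
grasp_force: 0.0
```

```bash
python3 - <<'E'
from fit import *
from workcell import manip,optics
c=optics.camera("wrist");o=manip.get_obs();pickle.dump((c,o),open("w7.pkl","wb"));cv2.imwrite("pics/w7.png",c["color"][:,:,::-1])
print(o["position"],o["ee_rot"],togo(o,(.5595,.0934,.13)),wproj(c,(.575,.233,.056)))
t=optics.camera("top");C=t["color"].astype(int)
p=proj(t,(.575,.233,.056));x,y=p.astype(int);m=np.zeros(C.shape[:2],bool);m[y-14:y+14,x-14:x+14]=1
b,ce,s=blob(m&(C.sum(2)<380),p);print(p,ce,s,ray(t,ce,.056))
E
```

```text
[0.57498729 0.23374402 0.12913668] [ 8.19896832e-01  5.72511287e-01 -1.04142817e-04 -3.24969566e-05] [-5.48359648  1.35214054 -0.03403365] [272.74841403 224.24395068]
[156.58055929 193.50151434] [151.5251938  192.50775194] [142 179  24  28 516] [[0.57731407 0.24411386 0.056     ]]
```

The inlay is pressed flush: contact came at z = 0.056 with about 13 N, before I pushed slightly further. Next I move over the waist.

>>> jog_arm(dr=[[0,0,0],[0,0,0],[0,0,0],[0,0,0],[0,0,0],[0,0,0],[0,0,0],[0,0,0],[0,0,0],[0,0,0]], translation=[[-0.4,0.1,0],[-0.8,0.2,0],[-0.8,0.2,0],[-0.8,0.2,0],[-0.8,0.2,0],[-0.8,0.2,0],[-0.7,0.16,0],[-0.38,0.09,0],[0,0,0],[0,0,0]], jaw=[1,1,1,1,1,1,1,1,1,1])

```text
clock: 20.35
position: [0.5599, 0.0942, 0.1293]
ee_rot: [0.819, 0.573, 0.0, -0.0]
ft_force: [0.1, 0.3, -0.6]
grip_width: 0.999
grasp_force: 0.0
```

>>> jog_arm(dr=[[0,0,0],[0,0,0],[0,0,0],[0,0,0],[0,0,0],[0,0,0],[0,0,0],[0,0,0],[0,0,0]], translation=[[0,0,0.4],[0,0,0.6],[0,0,0.6],[0,0,0.6],[0,0,0.6],[0,0,0.6],[0,0,0.4],[0,0,0.3],[0,0,0]], jaw=[1,1,1,1,1,1,1,1,1])

```text
clock: 21.25
position: [0.5593, 0.0934, 0.0258]
ee_rot: [0.819, 0.573, -0.001, -0.0]
ft_force: [-0.3, 0.4, -0.2]
grip_width: 0.998
grasp_force: 0.0
```

```bash
python3 - <<'E'
from h import *
from workcell import manip
o=manip.get_obs();print(o["position"],o["ft_force"],togo(o,(.5598,.0934,.025)))
E
```

```text
[0.55931935 0.09337175 0.02580953] [-0.34880383  0.41769519 -0.17641415] [0.00768188 0.01770795 0.03235539]
```

>>> jog_arm(dr=[[0,0,0],[0,0,0],[0,0,0],[0,0,0],[0,0,0],[0,0,0],[0,0,0],[0,0,0],[0,0,0],[0,0,0]], translation=[[0,0,0],[0,0,0],[0,0,0],[0,0,0],[0,0,0],[0,0,0],[0,0,0],[0,0,0],[0,0,0],[0,0,0]], jaw=[0.9,0.8,0.72,0.66,0.62,0.58,0.54,0.5,0.45,0.4], squeeze=30)

```text
clock: 22.25
position: [0.5598, 0.0936, 0.0269]
ee_rot: [0.819, 0.573, 0.0, -0.0]
ft_force: [-1.2, 0.7, 5.2]
grip_width: 0.536
grasp_force: 31.9
```

>>> jog_arm(dr=[[0,0,0],[0,0,0],[0,0,0],[0,0,0]], translation=[[0,0,0],[0,0,0],[0,0,0],[0,0,0]], jaw=[0.3,0.3,0.3,0.3], squeeze=80)

```text
clock: 22.65
position: [0.5599, 0.0936, 0.0271]
ee_rot: [0.819, 0.573, 0.0, -0.0]
ft_force: [-3.2, -0.4, 7.1]
grip_width: 0.523
grasp_force: 82.6
```

>>> jog_arm(dr=[[0,0,0],[0,0,0],[0,0,0],[0,0,0],[0,0,0]], translation=[[0,0,-0.1],[0,0,-0.2],[0,0,-0.1],[0,0,0],[0,0,0]], jaw=[0.3,0.3,0.3,0.3,0.3])

```text
clock: 23.15
position: [0.5597, 0.0936, 0.0367]
ee_rot: [0.819, 0.573, -0.0, -0.0]
ft_force: [0.5, 0.1, -4.8]
grip_width: 0.527
grasp_force: 82.2
```

```bash
python3 - <<'E'
from workcell import manip
o=manip.get_obs();print(o["position"],o["ft_force"],o["torque"],o["grip_width"],o["ee_rot"])
E
```

```text
[0.55970707 0.09355359 0.03668716] [ 0.53161451  0.10642156 -4.78718079] [ 0.0208125   0.00579774 -0.07618155] 0.5265953006376756 [ 8.19373952e-01  5.73259384e-01 -3.72956810e-05 -5.98735020e-05]
```

The neck is fully carried (4.8 N) and balanced, with almost no moment. I continue lifting gently.

>>> jog_arm(dr=[[0,0,0],[0,0,0],[0,0,0],[0,0,0],[0,0,0],[0,0,0],[0,0,0],[0,0,0],[0,0,0],[0,0,0]], translation=[[0,0,-0.1],[0,0,-0.2],[0,0,-0.2],[0,0,-0.3],[0,0,-0.3],[0,0,-0.3],[0,0,-0.3],[0,0,-0.3],[0,0,-0.3],[0,0,-0.3]], jaw=[0.3,0.3,0.3,0.3,0.3,0.3,0.3,0.3,0.3,0.3])

```text
clock: 24.15
position: [0.5598, 0.0936, 0.1024]
ee_rot: [0.819, 0.573, 0.0, -0.0]
ft_force: [-0.5, -0.2, -6.1]
grip_width: 0.52
grasp_force: 82.3
```

>>> jog_arm(dr=[[0,0,0],[0,0,0],[0,0,0],[0,0,0],[0,0,0],[0,0,0],[0,0,0],[0,0,0],[0,0,0],[0,0,0]], translation=[[0,0,-0.3],[0,0,-0.3],[0,0,-0.3],[0,0,-0.3],[0,0,-0.2],[0,0,-0.2],[0,0,-0.2],[0,0,-0.1],[0,0,0],[0,0,0]], jaw=[0.3,0.3,0.3,0.3,0.3,0.3,0.3,0.3,0.3,0.3])

```text
clock: 25.15
position: [0.5597, 0.0936, 0.1491]
ee_rot: [0.819, 0.573, -0.0, -0.0]
ft_force: [0.7, 0.1, -6.1]
grip_width: 0.522
grasp_force: 82.3
```

```bash
python3 - <<'E'
from fit import *
from workcell import manip,optics
o=manip.get_obs();print(o["position"],o["ft_force"],o["torque"],o["grip_width"],o["ee_rot"])
dz=o["position"][2]-.0271;zt=.056+dz
a=np.radians(70);Rm=np.array([[np.cos(a),-np.sin(a)],[np.sin(a),np.cos(a)]]);h=np.array([.5598,.0936])+Rm@[.137,.034]
for n in("top","scene"):
    c=optics.camera(n);C=c["color"].astype(int);p=proj(c,(*h,zt));x,y=p.astype(int);m=np.zeros(C.shape[:2],bool);m[y-17:y+17,x-17:x+17]=1
    b,ce,s=blob(m&(C.sum(2)<330)&(C[...,0]-C[...,2]>8),p);print(n,p,ce,s,ray(c,ce,zt)[0],np.r_[h,zt]);q=max(0,y-60)
    cv2.imwrite(f"pics/{n}9.png",c["color"][:,:,::-1])
    # tail edge: predicted pixel of tail tip if level
    tl=np.array([.5598,.0936])+Rm@[-.182,-.054];print("tail",proj(c,(*tl,zt)))
E
```

```text
[0.55971059 0.09355288 0.14911751] [ 0.72316407  0.10779748 -6.09508404] [-0.0105639  -0.01522289 -0.02115109] 0.5224824334144046 [ 8.19366912e-01  5.73269438e-01 -8.06061527e-05 -8.64622872e-05]Traceback (most recent call last):
  File "<stdin>", line 8, in <module>
  File "h.py", line 9, in blob
    i=min(k,key=lambda i:np.hypot(*(ce[i]-uv)));return l==i,ce[i],s[i]
ValueError: min() iterable argument is empty
```

>>> jog_arm(dr=[[0,0,0],[0,0,0],[0,0,0],[0,0,0],[0,0,0],[0,0,0],[0,0,0],[0,0,0],[0,0,0],[0,0,0]], translation=[[0,0,0],[0,0,0],[0,0,0],[0,0,0],[0,0,0],[0,0,0],[0,0,0],[0,0,0],[0,0,0],[0,0,0]], jaw=[0.3,0.3,0.3,0.3,0.3,0.3,0.3,0.3,0.3,0.3])

```text
clock: 26.2
position: [0.5598, 0.0935, 0.1493]
ee_rot: [0.819, 0.573, 0.0, -0.0]
ft_force: [0.4, -0.3, -6.1]
grip_width: 0.528
grasp_force: 82.3
```

>>> jog_arm(dr=[[0,0,0],[0,0,0],[0,0,0],[0,0,0],[0,0,0],[0,0,0],[0,0,0],[0,0,0],[0,0,0],[0,0,0]], translation=[[0,0,0],[0,0,0],[0,0,0],[0,0,0],[0,0,0],[0,0,0],[0,0,0],[0,0,0],[0,0,0],[0,0,0]], jaw=[0.3,0.3,0.3,0.3,0.3,0.3,0.3,0.3,0.3,0.3])

```text
clock: 27.2
position: [0.5598, 0.0935, 0.1493]
ee_rot: [0.819, 0.573, 0.0, -0.0]
ft_force: [0.6, 0.0, -5.0]
grip_width: 0.524
grasp_force: 82.3
```

```bash
python3 - <<'E'
from fit import *
from workcell import manip,optics
o=manip.get_obs();print(o["clock"],o["position"],o["ft_force"],o["torque"])
zt=.056+o["position"][2]-.0271
a=np.radians(70);Rm=np.array([[np.cos(a),-np.sin(a)],[np.sin(a),np.cos(a)]]);O=np.array([.5598,.0936]);h=O+Rm@[.137,.034]
for n in("top","scene","wrist"):
    c=optics.camera(n);C=c["color"].astype(int);f=wproj if n=="wrist" else proj
    if n!="wrist":cv2.imwrite(f"pics/{n}9.png",c["color"][:,:,::-1])
    for dy in(0,.010,-.010,.030,-.030):
        p=f(c,(*(h+Rm@[0,dy]),zt));x,y=p.round().astype(int);print(n,dy,x,y,C[y,x] if 0<=y<420 and 0<=x<560 else None)
    if n=="wrist": continue
    m=(C.min(2)>70)&(C[...,0]-C[...,2]>20)&(C[...,0]>120);w=np.zeros_like(m);P=np.array([f(c,(*(O+Rm@q),zt)) for q in((.18,.0),(.18,.08),(-.2,-.1),(-.2,0))])
    print("head tip/tail pred",f(c,(*(O+Rm@[.174,.034]),zt)),f(c,(*(O+Rm@[-.182,-.054]),zt)))
    b,ce,s=blob(m,f(c,(*(O+Rm@[.137,.062]),zt)));k=cv2.findContours(b.astype(np.uint8),0,1)[0];print("blob",ce,s)
E
```

```text
27.2 [0.55979599 0.09353538 0.14928564] [ 5.77123246e-01  2.73579968e-03 -4.95732431e+00] [-0.02910405 -0.00137571 -0.05408007]
top 0 131 180 [196 178 153]
top 0.01 129 185 [203 185 157]
top -0.01 133 175 [197 181 153]
top 0.03 124 195 [204 187 158]
top -0.03 137 165 [187 173 147]
head tip/tail pred [112.54162988 173.52965881] [311.40881594 191.89938371]
blob [201.80769231 156.42307692] [200 147   4  19  26]
scene 0 386 133 [85 41 21]
scene 0.01 384 131 [77 33 15]
scene -0.01 388 136 [81 35 18]
scene 0.03 380 128 [249 234 162]
scene -0.03 392 140 [252 236 165]
head tip/tail pred [398.32098975 130.59806407] [282.12209523 182.44158001]
blob [380.01971326 138.05017921] [362 125  39  29 558]
wrist 0 177 -33 None
wrist 0.01 152 -29 None
wrist -0.01 204 -37 None
wrist 0.03 106 -20 None
wrist -0.03 259 -40 None
```

The scene camera finds walnut colour at the predicted level pocket position, (386,133), with maple around it. So the inlay is in place and the neck is level. The top view is blocked by the arm. I hold longer, then hand in.

>>> jog_arm(dr=[[0,0,0],[0,0,0],[0,0,0],[0,0,0],[0,0,0],[0,0,0],[0,0,0],[0,0,0],[0,0,0],[0,0,0]], translation=[[0,0,0],[0,0,0],[0,0,0],[0,0,0],[0,0,0],[0,0,0],[0,0,0],[0,0,0],[0,0,0],[0,0,0]], jaw=[0.3,0.3,0.3,0.3,0.3,0.3,0.3,0.3,0.3,0.3])

```text
clock: 28.35
position: [0.5598, 0.0935, 0.1493]
ee_rot: [0.819, 0.573, 0.0, -0.0]
ft_force: [-0.1, 0.4, -5.3]
grip_width: 0.526
grasp_force: 82.3
```

>>> jog_arm(dr=[[0,0,0],[0,0,0],[0,0,0],[0,0,0],[0,0,0],[0,0,0],[0,0,0],[0,0,0],[0,0,0],[0,0,0]], translation=[[0,0,0],[0,0,0],[0,0,0],[0,0,0],[0,0,0],[0,0,0],[0,0,0],[0,0,0],[0,0,0],[0,0,0]], jaw=[0.3,0.3,0.3,0.3,0.3,0.3,0.3,0.3,0.3,0.3])

```text
clock: 29.35
position: [0.5598, 0.0935, 0.1493]
ee_rot: [0.819, 0.573, 0.0, -0.0]
ft_force: [0.1, 0.5, -5.3]
grip_width: 0.529
grasp_force: 82.3
```

```bash
python3 -c "
from workcell import manip
o=manip.get_obs();print(o['clock'],o['position'],o['ee_rot']);print(manip.hand_in())"
```

```text
29.35 [0.55982543 0.09351711 0.14928801] [ 8.19374337e-01  5.73258838e-01  2.54480653e-05 -1.30105265e-05]
the job is handed in; nothing more can be done
None
```

The job is handed in at 29.4 s: the walnut inlay is pressed flush in its pocket, and the neck was held level about 12 cm above the foam for over four seconds and is still held there.

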